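Find the mounting foot that fits the jig's dowel pins

TASK

Only one of the three mounting feet on the bench has the hole spacing of the two dowel pins as they now stand on the sloping drilling jig: find it, by trying the feet on the pins where you cannot tell. Leave that foot fully down over both pins, flush on the jig's face and let go, with the other two lying flat on the bench, lug up, clear of the jig. Leave the rest of the things on the bench where they are.

Things in the scene. Friction and masses are not known exactly. Their poses are not given: they have to be found in the camera images.
- foot_1_lug (a point): aluminium mounting foot, alike but for hole spacing: base plate 60 (x) x 116 (y) x 10 mm, upright round-topped lug in its middle 20 thick (x) x 40 wide (y), top 65 mm above the underside; 0.25 to 0.4 kg. Through holes: 13.4 mm at y = +35 mm; 9.4 mm at y = -27, -35 or -43 mm, different on each foot, which has which not told. Point: lug middle, 37.5 mm above the underside; z up.
- foot_2_lug (a point): aluminium mounting foot, alike but for hole spacing: base plate 60 (x) x 116 (y) x 10 mm, upright round-topped lug in its middle 20 thick (x) x 40 wide (y), top 65 mm above the underside; 0.25 to 0.4 kg. Through holes: 13.4 mm at y = +35 mm; 9.4 mm at y = -27, -35 or -43 mm, different on each foot, which has which not told. Point: lug middle, 37.5 mm above the underside; z up.
- foot_3_lug (a point): aluminium mounting foot, alike but for hole spacing: base plate 60 (x) x 116 (y) x 10 mm, upright round-topped lug in its middle 20 thick (x) x 40 wide (y), top 65 mm above the underside; 0.25 to 0.4 kg. Through holes: 13.4 mm at y = +35 mm; 9.4 mm at y = -27, -35 or -43 mm, different on each foot, which has which not told. Point: lug middle, 37.5 mm above the underside; z up.
- jig_face: sloping face, 100 x 150 mm, of a steel drilling jig fixed to the bench; origin mid-face, 95 mm above the bench. z: outward normal, leaning 30 degrees from vertical sideways (to -y and +x of the robot); y level along the face, x up the slope. A fitting foot goes on straight along -z, its axes along the face's, until its underside lies on the face, its lug's middle at (0, 0, 37.5 mm).
- long_pin (a point): tip of the 12 mm dowel pin, 20 mm tall, square to the face at face y = +35 mm. A shorter 8 mm pin, 14 mm tall, stands at face y = -27, -35 or -43 mm, in one of three sockets, changed from job to job. The last 5 mm of both taper. It stops a foot of the wrong spacing about 14 mm off the face; the right foot may rub there too, but goes home under 10 to 20 N.
- tape_roll: bystander: roll of paper tape, 60 mm across, 18 high, lying flat among the feet; origin at the underside's centre.
- tape_measure: bystander: tape measure, 62 x 36 x 60 mm; origin at the underside's centre.
- screw_jar: bystander: glass jar with a steel lid, 64 mm across, 75 high; origin at the underside's centre.
- hammer: bystander: hammer lying down, handle along its -x; origin at the underside.
- battery: bystander: black tool battery, 75 x 110 x 63 mm; origin at the underside's centre.
- offcut: bystander: timber offcut, 50 x 130 x 19 mm; origin at the underside's centre.
- wrench: bystander: wrench lying down, 170 mm long; origin at the underside.
There are look-alikes about, which are no part of the job. Leave any blue or yellow look-alike of the part that bears foot_1_lug alone.

How it is judged:
By the outcome, as a careful person would: the job done as asked, in the order asked, and still so for the second after the job is handed in, with the robot touching nothing.
It also fails if it takes over 69 s, if anything falls off the work surface, if the arm or the gripper's body presses on something with over 40 N, if the wrist force passes 120 N, or if a joint passes its speed limit or range.

ROBOT

A 6-joint arm with a two-finger parallel gripper is mounted at the origin on the work surface. World frame = base frame: x ahead of the robot, y to its left, z up, the work surface at z = 0. Lengths are in m, angles in rad, forces in N, time in s.
With the tool pointing down it reaches from about 0.425 to 0.95 m from the base axis. Payload 14.7 kg.
Tool frame: the origin (TCP) lies midway between the tips of the shut fingers; the grasp point (between the pads) lies robot.grasp_offset behind it (robot.grasp_offset is the distance from the TCP to the grasp point, in m); z points along the fingers, y is the line along which they close (so a half turn about z gives the same grasp; the last joint's range is limited). The gripper opens to 85 mm and grips with 20 to 120 N. Pads are 22 mm wide; open, the fingers measure 114 mm over their backs; the gripper's body (76 mm by 85 mm) begins 54 mm behind the grasp point. The pads swing forward as they close: fully open they stand 13 mm farther back than shut.
Start: joints at [-1.167, 0.48, 1.596, -0, 1.065, -0.047], TCP at [0.283, -0.585, 0.231] pointing down, gripper open.
Joint ranges: [-2.75, 2.75], [-0.82, 2.05], [0.23, 2.67], [-1.56, 4.7], [0.09, 2.69], [-2.92, 2.92]. Speed limits (rad/s): [1.89, 1.89, 2.39, 3.01, 3.01, 3.01].

INTERFACE

Orientations are given as a unit quaternion [w, x, y, z].
In Python, from bench import robot gives the robot as it stands.
- The arm moves only by the tool jog_arm, never from a script. Its argument "motion" is a list of rows, each a list of 7 numbers: the turn, a rotation vector about the world's x, y, z in degrees, then the shift along the world's x, y, z in m, then the opening, from -1 (shut) to 1 (fully open). In form: [[wx, wy, wz, x, y, z, hand], ...]. A call has exactly 10 rows; each row shifts and turns the commanded pose from where the row before left it; what a row does not reach is not made up. A row lasts 1/8 s, in which the tool goes at most 62.5 mm and 10.7 degrees, less where a joint would pass 70% of its speed; a pose out of reach is approached as far as the arm can. A call is refused whole if a number of a shift passes 0.0625 or a number of a turn 10.7, either way. A call with a gripper value outside its range is refused whole. The fingers move at their own pace and stop on an object; "newtons" is the grip in N (left out, the last holds). Time passes only in rows, so rows that do not move let the fingers close, or fill a call up. It gives the time, the measured TCP pose, the force, the opening and the grip force at its end, in the units of the state.
- robot.get_state(): the state, without advancing time (a new reading comes with each control period).
- robot.grab_frame(name): name is "side" or "top"; returns the picture (420x560x3 uint8, red, green, blue); there is no depth.
- robot.camera_params(name): a dict with "camera_matrix" (3x3 intrinsics, pixels), "rvec" (rotation vector, rad) and "tvec" (3), from world to camera coordinates, as OpenCV has them. Camera axes: x right, y down, z forward; pixel columns grow to the right and rows downward; lengths in m; the calibration is good to about 2 mm. A picture is of the moment at which its call begins. camera_params takes no time and is no camera call.
- robot.close_job(): hands the job in; it is judged then, once.
The state is a dict: "clock": time; "joint_pos": joint angles; "qd": joint speeds; "joint_torque": joint torques, N m; "tool_pos": TCP position; "eef_rot": TCP orientation; "ft_force": force on the tool from outside, world axes, zero at the start; "wrist_torque": the same for the moment, N m; "opening": finger opening in m; "grip_force": force on a finger pad.
Only numpy, scipy, OpenCV 4.12 (cv2) and the standard library are available. Lean on these libraries where they do the work, as an engineer would, in place of code of your own. Each camera call takes 0.05 s, during which the arm holds its last target. There are 200 camera calls.

## Working session

There is one attempt and no reset: what is moved stays moved. The work goes in short steps, Python scripts to look and compute and a tool call to move; the robot and the scene stay as the last step left them, time stands still between calls to the robot, and variables do not carry over. Pictures are saved under pics/ and viewed, at most 10 in all, crops included, and the job is handed in when it is done.

Besides the shell and the picture viewer there is one more tool, called after "Call:" in YAML: its name, and indented under it one key for each argument. jog_arm: Moves the arm, as the interface text tells. Its arguments: {"type":"object","properties":{"motion":{"type":"array","items":{"type":"array","items":{"type":"number"}}},"newtons":{"type":"number"}},"required":["motion"]}

```bash
ls; mkdir -p pics
python3 - <<'E'
from bench import robot
import cv2,numpy as np
for n in("side","top"):
    f=robot.grab_frame(n); cv2.imwrite(f"pics/{n}0.png",cv2.cvtColor(f,cv2.COLOR_RGB2BGR))
    p=robot.camera_params(n); R=cv2.Rodrigues(np.array(p["rvec"]))[0]
    print(n,p["camera_matrix"],"C",-R.T@np.array(p["tvec"]).ravel(),"fwd",R[2])
print(robot.get_state(),robot.grasp_offset)
E
```

```text
pics
side [[433.7410393    0.         278.29465378]
 [  0.         433.7410393  214.07063897]
 [  0.           0.           1.        ]] C [-0.10852451 -1.02306618  0.8942577 ] fwd [ 0.42678518  0.71100893 -0.5588566 ]
top [[466.89124416   0.         278.205611  ]
 [  0.         466.89124416 208.50589879]
 [  0.           0.           1.        ]] C [ 0.23566752 -0.01186703  1.53046204] fwd [ 0.1875577   0.01713485 -0.98210412]
{'clock': 0.1, 'joint_pos': array([-1.16663279e+00,  4.80771735e-01,  1.59679945e+00,  3.98381979e-05,
        1.06517583e+00, -4.66254144e-02]), 'qd': array([-0.00065914, -0.00091926, -0.00212717, -0.00172011, -0.00101093,
        0.00041587]), 'joint_torque': array([-9.48662341e-05, -9.52259731e+01, -4.31041396e+01, -2.87978128e-05,
        5.16859800e-03,  2.84360439e-06]), 'tool_pos': array([ 0.28305128, -0.58470046,  0.23073916]), 'eef_rot': array([-5.71080041e-04,  9.74708017e-01,  2.23481429e-01, -8.54898244e-05]), 'ft_force': array([-0.68692004,  0.36391412,  0.1691825 ]), 'wrist_torque': array([ 0.00230692,  0.01158515, -0.01062347]), 'grip_force': 0.0, 'opening': 0.0857343478885934} 0.0187
```

View pics/top0.png

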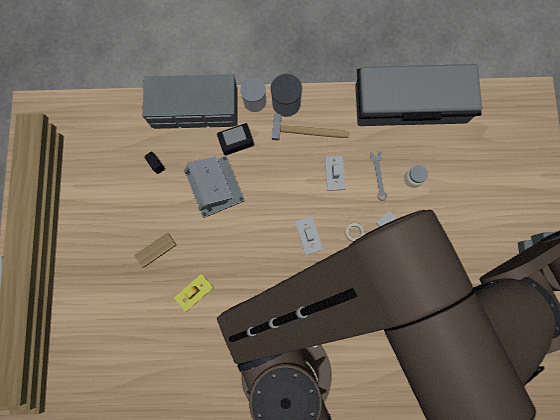

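View pics/side0.png

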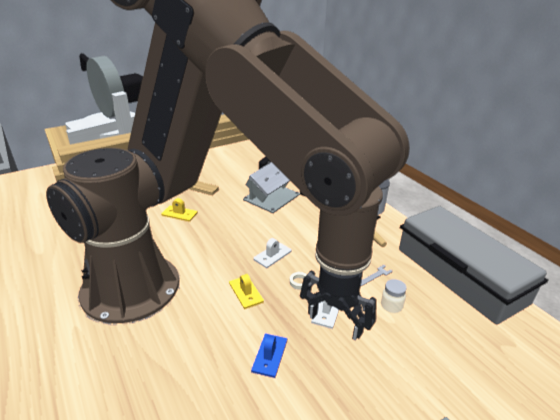

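The side view shows the jig at (270,188), grey feet at (272,252) and (327,312), and blue and yellow look-alikes at (270,355), (245,290) and (178,210). The top view shows the jig at (213,185) and grey feet at (335,172), (308,235) and about (388,220), the last under the arm. The yellow foot there is at (193,292).

Run:
```python
import cv2,numpy as np
t=cv2.imread("pics/top0.png");s=cv2.imread("pics/side0.png")
c=lambda im,x,y,w,h,k:cv2.resize(im[y:y+h,x:x+w],None,fx=k,fy=k,interpolation=cv2.INTER_CUBIC)
a=c(t,180,148,70,75,5) #350x375
b=c(t,310,150,50,50,4.5) #225
d=c(t,290,212,50,50,4.5)
e=c(s,240,155,66,60,5) # 330x300
f=c(s,250,235,45,35,5) # 225x175
C=np.zeros((600,800,3),np.uint8)
def put(im,x,y):
    h,w=im.shape[:2];h=min(h,600-y);w=min(w,800-x);C[y:y+h,x:x+w]=im[:h,:w]
put(a,0,0);put(b,350,0);put(d,575,0);put(e,350,230);put(f,0,380)
cv2.imwrite("pics/m0.png",C)
```

```text
(no output)
```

View pics/m0.png

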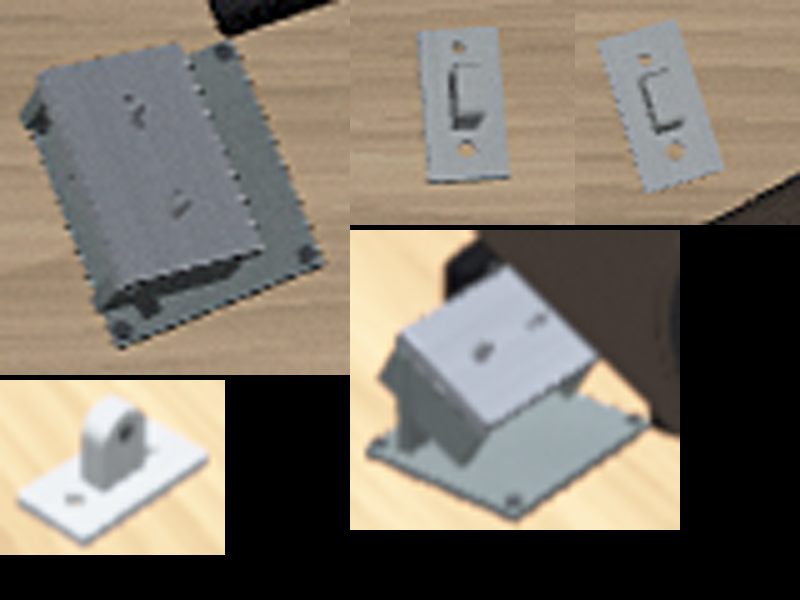

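The crops show the jig face corners in the top view, crop 5x, at (40,75), (108,305), (183,42) and (262,250), with pins near (135,110) short and (180,207) long. Foot A (335,172) has its big hole at crop (466,150) and small at (459,46). Foot B (308,235) has its big hole at (675,152) and small at (644,60).

Candidates for a foot are grey A (335,172), grey B (308,235) and grey C (388,220). The yellow and blue ones are look-alikes to leave alone.

```bash
cat > h.py <<'E'
import cv2,numpy as np
from bench import robot
from scipy.spatial.transform import Rotation as Ro
P={n:robot.camera_params(n) for n in("side","top")}
def ray(n,u,v):
    p=P[n];R=cv2.Rodrigues(np.array(p["rvec"]))[0];K=np.array(p["camera_matrix"])
    return -R.T@np.array(p["tvec"]).ravel(), R.T@np.linalg.inv(K)@[u,v,1]
def cast(n,u,v,z):
    c,d=ray(n,u,v);return c+d*(z-c[2])/d[2]
def castp(n,u,v,o,nn):
    c,d=ray(n,u,v);return c+d*((o-c)@nn)/(d@nn)
def proj(n,X):
    p=P[n];return cv2.projectPoints(np.array(X,float).reshape(-1,3),np.array(p["rvec"]),np.array(p["tvec"]),np.array(p["camera_matrix"]),None)[0].reshape(-1,2)
def tri(a,b):
    (c1,d1),(c2,d2)=ray(*a),ray(*b)
    A=np.stack([d1,-d2],1);t=np.linalg.lstsq(A,c2-c1,rcond=None)[0]
    x,y=c1+d1*t[0],c2+d2*t[1];return (x+y)/2,np.linalg.norm(x-y)
def save(im,f): cv2.imwrite(f,cv2.cvtColor(im,cv2.COLOR_RGB2BGR))
E
python3 - <<'E'
from h import *
np.set_printoptions(precision=4,suppress=True)
k=lambda x,y:("top",180+(x-2)/5,148+(y-2)/5)
hi=[cast(*k(40,75),.12),cast(*k(108,305),.12)];lo=[cast(*k(183,42),.07),cast(*k(262,250),.07)]
print(hi,lo)
o=np.mean(hi+lo,0);yd=(hi[1]-hi[0]+lo[1]-lo[0])/2;print("len",np.linalg.norm(yd))
yh=np.array([*yd[:2],0]);yh/=np.linalg.norm(yh)
h=np.array([yh[1],-yh[0],0]) # uphill horizontal: y rotated -90
z=np.cos(np.pi/6)*np.array([0,0,1])-.5*h; x=np.cross(yh,z)
print("o",o,"x",x,"y",yh,"z",z,"yaw",np.degrees(np.arctan2(h[1],h[0])))
for nm,u,v in(("short",137,120),("long",175,215)):
    p=castp(*k(u,v),o,z)-o;print(nm,p@x,p@yh)
ks=lambda x,y:("side",240+(x-352)/5,155+(y-232)/5)
for c in((402,333),(508,265),(597,355),(484,425)):
    p=castp(*ks(*c),o,z)-o;print("sidecorner",p@x,p@yh)
for nm,u,v in(("long",483,350),("short",538,320)):
    p=castp(*ks(u,v),o,z)-o;print(nm,p@x,p@yh)
# predicted pin tips/bases
for nm,y,L in(("long",.035,.02),("s27",-.027,.014),("s35",-.035,.014),("s43",-.043,.014)):
    b=o+y*yh;t=proj("top",[b,b+L*z]);s=proj("side",[b,b+L*z])
    print(nm,"top",(t-[180,148])*5+2,"side",(s-[240,155])*5+[352,232])
im=cv2.imread("pics/top0.png")
for nm,(x0,y0,x1,y1) in dict(A=(318,150,352,200),B=(288,212,328,260)).items():
    c=im[y0:y1,x0:x1];m=((c.max(2).astype(int)-c.min(2))<28).astype(np.uint8)*255
    m=cv2.morphologyEx(m,cv2.MORPH_CLOSE,np.ones((9,9)))
    ct=max(cv2.findContours(m,0,2)[0],key=cv2.contourArea);r=cv2.minAreaRect(ct)
    bx=cv2.boxPoints(r)+[x0,y0];w=np.array([cast("top",*q,.01) for q in bx]);print(nm,r,w.mean(0),np.linalg.norm(w-np.roll(w,1,0),axis=1))
kb=lambda x0,x,y0,y:("top",x0+(x)/4.5,y0+y/4.5)
for nm,b,s in(("A",kb(310,466-352,150,148),kb(310,459-352,150,44)),("B",kb(290,675-577,212,150),kb(290,644-577,212,58))):
    b=cast(*b,.01);s=cast(*s,.01);d=b-s;n=np.linalg.norm(d);d/=n;c=b-.035*d;print(nm,"spacing",n,"centre",c,"yaw of foot x",np.degrees(np.arctan2(d[1],d[0]))-90)
E
```

```text
[array([0.6585, 0.2953, 0.12  ]), array([0.51  , 0.2504, 0.12  ])] [array([0.6935, 0.2128, 0.07  ]), array([0.5535, 0.1611, 0.07  ])]
len 0.15212076453936477
o [0.6039 0.2299 0.095 ] x [-0.2748  0.8213  0.5   ] y [-0.9483 -0.3174  0.    ] z [ 0.1587 -0.4742  0.866 ] yaw 108.50361560808884
short -0.0022598149308589045 -0.03212919438851064
long -0.006218569732340577 0.034723619198294656
sidecorner 0.040855966994566006 0.07037199424485985
sidecorner 0.05072757486166526 -0.057006542757300806
sidecorner -0.049224298896021756 -0.06322065254619691
sidecorner -0.05283946562034926 0.06974167333939106
long -0.001191412329339748 0.02148727542737909
short -0.0010258655409522205 -0.041501948160527276
long top [[166.3028 217.1119]
 [177.0775 205.6202]] side [[469.7947 355.4391]
 [479.5757 339.4606]]
s27 top [[136.2519 127.8629]
 [143.4745 119.2062]] side [[524.6713 325.7768]
 [531.688  314.6979]]
s35 top [[132.4077 116.4461]
 [139.593  107.7083]] side [[531.5643 322.0509]
 [538.6036 310.982 ]]
s43 top [[128.5712 105.0518]
 [135.7192  96.2332]] side [[538.4157 318.3475]
 [545.4771 307.2888]]
A ((16.63274574279785, 22.909381866455078), (34.4499397277832, 18.580636978149414), 85.42607879638672) [ 0.6438 -0.1769  0.01  ] [0.1193 0.0628 0.1193 0.0619]
B ((20.42038345336914, 22.229297637939453), (41.76061248779297, 19.413042068481445), 73.61045837402344) [ 0.4386 -0.0827  0.01  ] [0.1373 0.0643 0.1375 0.0632]
A spacing 0.0803200879151588 centre [ 0.6439 -0.177   0.01  ] yaw of foot x -268.6198436325634
B spacing 0.07091720350734924 centre [ 0.4348 -0.0825  0.01  ] yaw of foot x -253.20694475137086
```

Run:
```python
import cv2,numpy as np
t=cv2.imread("pics/top0.png");s=cv2.imread("pics/side0.png")
c=lambda im,x,y,w,h,k:cv2.resize(im[y:y+h,x:x+w],None,fx=k,fy=k,interpolation=cv2.INTER_NEAREST)
C=np.zeros((600,800,3),np.uint8)
a=c(t,198,160,25,36,16);C[:576,:400]=a
b=c(s,258,165,26,26,15);C[:390,405:795]=b
cv2.imwrite("pics/m1.png",C)
```

```text
(no output)
```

View pics/m1.png

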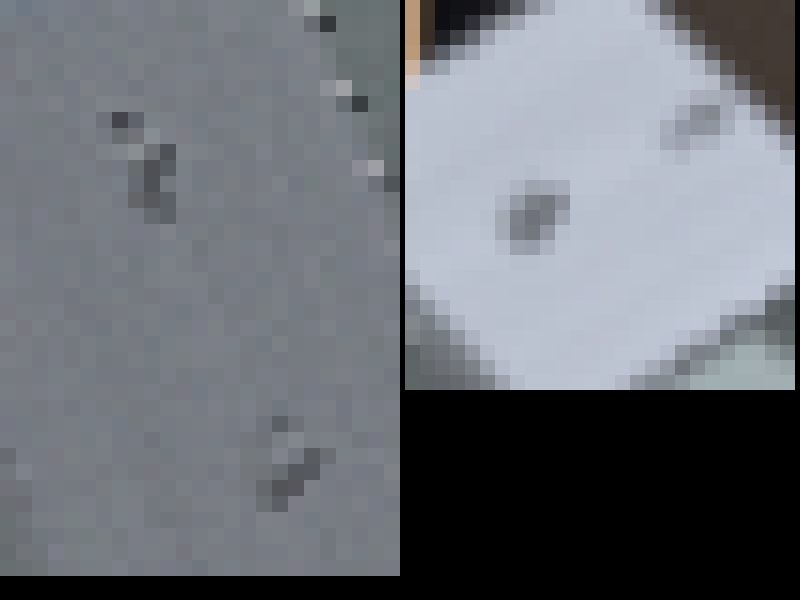

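Two of the three sockets show as dark marks beside the short pin, at about zoom (122,120) and (152,190) in the left panel, so the pin looks like -35 or -27. A's spacing reads about 78, which makes it -43, and B's about 70, which makes it -35, so C should be -27. I'll move over B, which also clears the view.

Call:
jog_arm:
  motion:
    - [0,0,-1,0.017,0.056,-0.003,1]
    - [0,0,-1,0.017,0.056,-0.003,1]
    - [0,0,-1,0.017,0.056,-0.003,1]
    - [0,0,-1,0.017,0.056,-0.003,1]
    - [0,0,-1,0.017,0.056,-0.003,1]
    - [0,0,-1,0.017,0.056,-0.003,1]
    - [0,0,-1,0.017,0.056,-0.003,1]
    - [0,0,-1,0.017,0.056,-0.003,1]
    - [0,0,-1,0.017,0.054,-0.003,1]
    - [0,0,0,0,0,0,1]

```text
clock: 1.35
tool_pos: [0.4367, -0.0797, 0.2041]
eef_rot: [-0.0, 0.989, 0.149, -0.0]
ft_force: [0.7, -1.2, 0.1]
opening: 0.0854
grip_force: 0.0
```

Run:
```python
from h import *
F={n:np.mean([robot.grab_frame(n).astype(float) for _ in range(4)],0).clip(0,255).astype(np.uint8) for n in("top","side")}
for n in F: save(F[n],f"pics/{n}1.png")
t,s=[cv2.cvtColor(F[n],cv2.COLOR_RGB2BGR) for n in("top","side")]
c=lambda im,x,y,w,h,k,i=0:cv2.resize(im[y:y+h,x:x+w],None,fx=k,fy=k,interpolation=i)
C=np.zeros((600,800,3),np.uint8)
a=c(t,198,160,25,36,10);C[:360,:250]=cv2.convertScaleAbs(a,alpha=1.8,beta=-80)
b=c(s,250,158,40,36,10);C[:360,250:650]=cv2.convertScaleAbs(b,alpha=1.3,beta=-70)
C[360:600,0:320]=cv2.resize(t[100:310,130:410],(320,240))
C[360:600,320:640]=cv2.resize(s[150:390,160:480],(320,240))
C[440:600,640:800]=c(t,365,200,40,40,4)
cv2.imwrite("pics/m2.png",C)
```

```text
(no output)
```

View pics/m2.png

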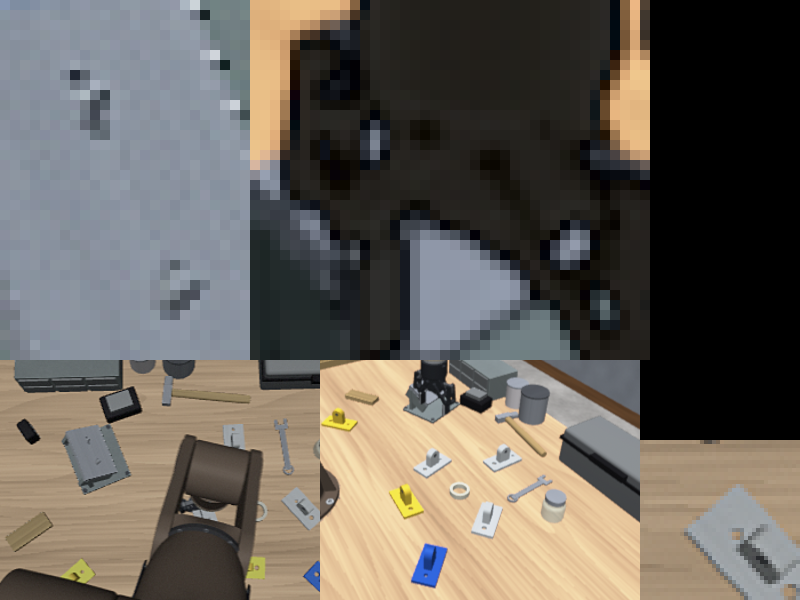

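The top zoom shows the long pin's tip at about (182,278). There are empty sockets at (75,75) and about (97,122), with the pin between them, so the short pin should be at -35, which matches foot B. The inset confirms C is grey at about top px (383,222), and the side inset shows three grey feet. Grasping B next.

Call:
jog_arm:
  motion:
    - [0,0,0,0,-0.001,-0.03,1]
    - [0,0,0,0,-0.001,-0.035,1]
    - [0,0,0,0,-0.001,-0.035,1]
    - [0,0,0,0,0,-0.03,1]
    - [0,0,0,0,0,-0.025,1]
    - [0,0,0,0,0,-0.02,1]
    - [0,0,0,0,0,0,-1]
    - [0,0,0,0,0,0,-1]
    - [0,0,0,0,0,0,-1]
    - [0,0,0,0,0,0,-1]
  newtons: 60

```text
clock: 3.0
tool_pos: [0.4366, -0.0862, 0.0301]
eef_rot: [0.0, 0.989, 0.146, 0.001]
ft_force: [-0.1, -0.0, 9.0]
opening: 0.0191
grip_force: 58.2
```

Call:
jog_arm:
  motion:
    - [0,0,0,0,0,0,-1]
    - [0,0,0,0,0,0,-1]
    - [0,0,0,0,0,0,-1]
    - [0,0,0,0,0,0.02,-1]
    - [0,0,0,0,0,0.03,-1]
    - [0,0,0,0.01,0,0.04,-1]
    - [0,0,0,0.02,-0.02,0.04,-1]
    - [0,0,0,0.02,-0.02,0.04,-1]
    - [0,0,0,0.02,-0.02,0,-1]
    - [0,0,0,0,0,0,-1]

```text
clock: 4.25
tool_pos: [0.5075, -0.1472, 0.2001]
eef_rot: [0.001, 0.989, 0.146, 0.001]
ft_force: [-0.3, 0.8, -3.7]
opening: 0.0191
grip_force: 59.6
```

Run:
```python
from h import *
F={n:np.mean([robot.grab_frame(n).astype(float) for _ in range(4)],0).clip(0,255).astype(np.uint8) for n in("top","side")}
for n in F: save(F[n],f"pics/{n}2.png")
t,s=[cv2.cvtColor(F[n],cv2.COLOR_RGB2BGR) for n in("top","side")]
C=np.zeros((600,800,3),np.uint8)
C[:300,:400]=cv2.resize(t,(400,300));C[:300,400:]=cv2.resize(s,(400,300))
C[300:600,:350]=cv2.resize(t[148:208,180:250],(350,300),interpolation=2)
C[300:600,350:680]=cv2.resize(s[155:215,240:306],(330,300),interpolation=2)
cv2.imwrite("pics/m3.png",C);st=robot.get_state();print(st["tool_pos"],st["joint_pos"],st["opening"])
```

```text
[ 0.50583748 -0.14565198  0.1991903 ] [-3.37966661e-01  3.47123369e-01  1.91290018e+00  2.68315938e-05
  8.82059759e-01  9.38699977e-01] 0.019257994344677943
```

View pics/m3.png

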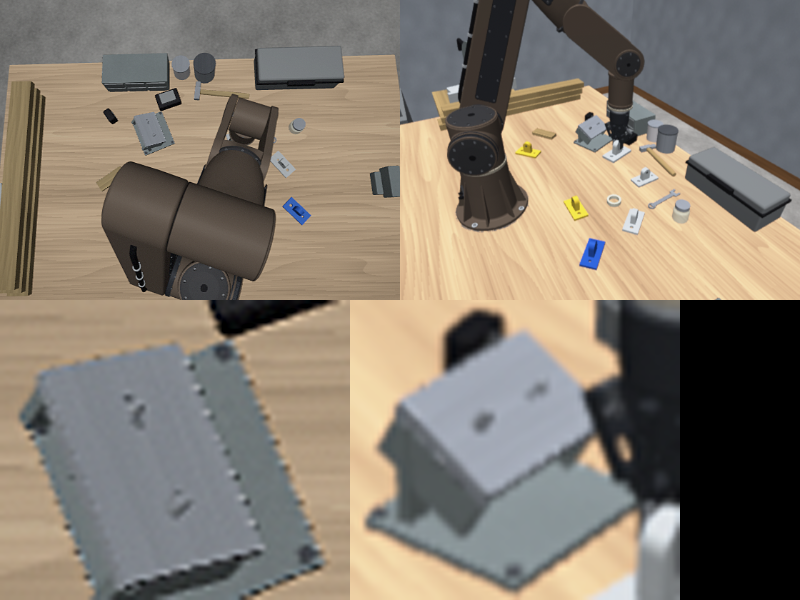

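B is gripped and clear of the bench. The jig face is now unobstructed in both views, with side crop corners at about (403,405), (527,333), (597,410) and (487,497).

```bash
cat > jig.py <<'E'
from h import *
from scipy.optimize import least_squares
np.set_printoptions(precision=4,suppress=True)
# corners (x,y on face): HL(+50,+75) HS(+50,-75) LS(-50,-75) LL(-50,+75)
F=np.array([[.05,.075],[.05,-.075],[-.05,-.075],[-.05,.075]])
top=np.array([[108,305],[40,75],[183,42],[262,250]])/5-.4+[180,148]
sd=(np.array([[403,405],[527,333],[597,408],[487,497]])-[350,300])/5-.4+[240,155]
def axes(a):
    h=np.array([np.cos(a),np.sin(a),0]);z=np.cos(np.pi/6)*np.array([0,0,1])-.5*h
    y=np.cross([0,0,1],h);return np.cross(y,z),y,z
def res(p,ws=1):
    x,y,z=axes(p[2]);o=np.array([p[0],p[1],.095])
    X=[o+a*x+b*y for a,b in F]
    L=[o+.035*y+.010*z]
    rt=proj("top",X+L)-np.vstack([top,[[214.65,188.45]]]);rs=proj("side",X+L)-np.vstack([sd,[[266.2,178.8]]])
    return np.concatenate([rt.ravel(),rs.ravel()])
r=least_squares(res,[.604,.23,np.radians(108.5)],loss="soft_l1")
if __name__=="__main__":
    print(r.x,np.degrees(r.x[2]));print(res(r.x).reshape(-1,2))
    for n in("top","side"):
        R=cv2.imread(f"pics/{n}2.png").astype(int)
        x,y,z=axes(r.x[2]);o=np.array([*r.x[:2],.095])
    for nm,c in(("43",("top",205,167)),("27",("top",207.2,171.7)),("27s",("side",276,174.3))):
        p=castp(*c,o,z)-o;print(nm,p@x,p@y)
    print("tri long",tri(("top",214.65,188.45),("side",266.2,178.8)),"fit",o+.035*y+.01*z)
    for k in range(4):print(tri(("top",*top[k]),("side",*sd[k])),o+F[k]@[x,y])
E
python3 jig.py
```

```text
[0.6065 0.2281 1.9418] 111.25431248304658
[[ 3.0075 -3.5267]
 [-0.0993 -0.6849]
 [-0.6433  0.4337]
 [ 0.1741  0.3466]
 [ 0.3434  0.3403]
 [-1.4491 -1.1825]
 [-0.8482 -1.0841]
 [ 2.5062  1.9723]
 [-0.0749 -0.2605]
 [-0.4232 -0.5431]]
43 -0.0003926548736399301 -0.046589033315812656
27 -0.00154204056669275 -0.02952587996448192
27s -0.003953232948131383 -0.02818068355743337
tri long (array([0.578 , 0.2123, 0.0999]), np.float64(0.0006112191231785102)) fit [0.5757 0.2107 0.1037]
(array([0.5205, 0.2489, 0.11  ]), np.float64(0.018211837044220306)) [0.5209 0.2413 0.12  ]
(array([0.6622, 0.2957, 0.1144]), np.float64(0.004315846215316629)) [0.6607 0.2956 0.12  ]
(array([0.6847, 0.2128, 0.083 ]), np.float64(0.01000295938004383)) [0.6921 0.2149 0.07  ]
(array([0.5535, 0.1615, 0.0681]), np.float64(0.000715012097956263)) [0.5523 0.1605 0.07  ]
```

```bash
cat > jig2.py <<'E'
from jig import *
from scipy.ndimage import map_coordinates
def edge(img,a,b,w=4.):
    a,b=np.array(a),np.array(b);d=(b-a)/np.linalg.norm(b-a);n=np.array([-d[1],d[0]])
    s=np.arange(-w,w+.01,.25);P=[]
    for t in np.linspace(.12,.88,30):
        c=a+t*(b-a);q=c+s[:,None]*n
        g=np.zeros(len(s)-1)
        for ch in range(3):g=g+np.abs(np.diff(cv2.GaussianBlur(map_coordinates(img[...,ch],[q[:,1],q[:,0]],order=1).reshape(-1,1),(1,5),1).ravel()))
        i=g.argmax();ww=g[max(0,i-3):i+4];P.append(c+n*((s[max(0,i-3):i+4][:len(ww)]+.125)@ww/ww.sum()))
    P=np.array(P,np.float32)
    l=cv2.fitLine(P,cv2.DIST_HUBER,0,.01,.01).ravel()
    e=(P-l[2:])@np.array([-l[1],l[0]]);return l,np.median(np.abs(e))
x,y,z=axes(r.x[2]);o=np.array([*r.x[:2],.095]);C=[o+F[k]@[x,y] for k in range(4)]
rows=[]
E={}
for n in("top","side"):
    im=cv2.imread(f"pics/{n}2.png").astype(float);p=proj(n,C)
    for i,j in((0,1),(1,2),(2,3),(3,0)):
        l,e=edge(im,p[i],p[j]);E[n,i,j]=l
        nn=np.array([-l[1],l[0]]);print(n,i,j,"scatter",round(float(e),2),"off",(p[i]-l[2:])@nn,(p[j]-l[2:])@nn)
E
python3 jig2.py
```

```text
top 0 1 scatter 0.59 off 1.1561873916543806 -1.4267261710069565
top 1 2 scatter 0.09 off 0.38864996228254445 0.5927367968088394
top 2 3 scatter 0.19 off 0.003516905781528692 0.48904689962906794
top 3 0 scatter 0.17 off 0.6076676827071683 0.4505216784034637
side 0 1 scatter 0.12 off -0.6284473476860633 0.5480770048572197
side 1 2 scatter 0.47 off 1.0431522745279378 -1.3465287387026659
side 2 3 scatter 0.12 off -0.18838398374463278 0.13360020778979123
side 3 0 scatter 0.03 off 0.3139417378958348 0.41180058628649124
```

```bash
cat >> jig2.py <<'E'
def res2(p,full=False):
    x,y,z=axes(p[2]);o=np.array([p[0],p[1],.095]);C=[o+F[k]@[x,y] for k in range(4)];v=[]
    for (n,i,j),l in E.items():
        if (n,i,j) in (("top",0,1),("side",1,2)):continue
        q=proj(n,C);nn=np.array([-l[1],l[0]]);v+=[(q[i]-l[2:])@nn,(q[j]-l[2:])@nn]
    return np.array(v)
q=least_squares(res2,r.x,loss="soft_l1",f_scale=.3)
print(q.x,np.degrees(q.x[2]),res2(q.x))
x,y,z=axes(q.x[2]);o=np.array([*q.x[:2],.095])
for nm,c in(("43",("top",205,167)),("27",("top",207.2,171.7)),("27s",("side",276,174.3)),("long mid s",("side",266.2,178.8)),("long mid t",("top",214.65,188.45))):
    oo=o+.01*z if "long" in nm else o
    p=castp(*c,oo,z)-o;print(nm,p@x,p@y)
print("axes",x,y,z)
# target tool pose for a foot grasped; tool z=-z, tool y=-x
Rt=np.stack([np.cross(-x,-z),-x,-z],1);st=robot.get_state()
Rc=Ro.from_quat(np.roll(st["eef_rot"],-1));print("turn deg",np.degrees((Ro.from_matrix(Rt)*Rc.inv()).as_rotvec()))
for h in(.0,.04,.10): print(h,"grasp-on-lug TCP",o+z*(.03+h))
# held foot: holes seen
E
python3 jig2.py | tail -16
```

```text
side 0 1 scatter 0.12 off -0.6284473476860633 0.5480770048572197
side 1 2 scatter 0.47 off 1.0431522745279378 -1.3465287387026659
side 2 3 scatter 0.12 off -0.18838398374463278 0.13360020778979123
side 3 0 scatter 0.03 off 0.3139417378958348 0.41180058628649124
[0.6082 0.228  1.95  ] 111.7266846287084 [ 0.0296  0.0409 -0.0099  0.0884 -0.02    0.0224 -0.3939  0.5614 -0.188
  0.366  -0.1912  0.0543]
43 -8.83856242772354e-05 -0.044981596958885414
27 -0.0010804997137712556 -0.02788730409829827
27s -0.003655190779213363 -0.026384386888671254
long mid s -0.002004944959256103 0.03740955852852226
long mid t 0.0017246153908238525 0.0353851921103525
axes [-0.3206  0.8045  0.5   ] [-0.929  -0.3702  0.    ] [ 0.1851 -0.4645  0.866 ]
turn deg [28.3148  9.8869  4.7577]
0.0 grasp-on-lug TCP [0.6138 0.2141 0.121 ]
0.04 grasp-on-lug TCP [0.6212 0.1955 0.1556]
0.1 grasp-on-lug TCP [0.6323 0.1677 0.2076]
```

The fit agrees well: the sockets land at -45 and -28 mm and the long pin at +35 to +37 mm. Swinging B to a hover along the face normal.

Call:
jog_arm:
  motion:
    - [0,0,0,0.014,0.04,0.005,-1]
    - [3.5,1.2,0.6,0.015,0.045,0.005,-1]
    - [3.6,1.3,0.6,0.015,0.045,0.005,-1]
    - [3.6,1.3,0.6,0.015,0.045,0.005,-1]
    - [3.5,1.2,0.6,0.015,0.045,0,-1]
    - [3.5,1.2,0.6,0.015,0.045,-0.01,-1]
    - [3.5,1.2,0.6,0.015,0.037,-0.015,-1]
    - [3.5,1.2,0.6,0.01,0.02,-0.01,-1]
    - [3.6,1.3,0.6,0.005,0.01,-0.01,-1]
    - [0,0,0,0,0,0,-1]

```text
clock: 5.9
tool_pos: [0.6248, 0.1857, 0.1726]
eef_rot: [-0.254, 0.949, 0.182, -0.05]
ft_force: [0.3, 0.5, -3.0]
opening: 0.0192
grip_force: 59.6
```

```bash
cat > chk.py <<'E'
import sys
from h import *
np.set_printoptions(precision=4,suppress=True)
O=np.array([.6082,.228,.095]);a=np.radians(111.727)
h=np.array([np.cos(a),np.sin(a),0]);z=np.cos(np.pi/6)*np.array([0,0,1])-.5*h;y=np.cross([0,0,1],h);x=np.cross(y,z)
Rt=np.stack([np.cross(-x,-z),-x,-z],1)
def rep():
    st=robot.get_state();p=st["tool_pos"]-O
    print("t",st["clock"],"TCP in face mm",1e3*np.array([p@x,p@y,p@z]),"turn left (face axes)",np.stack([x,y,z])@np.degrees((Ro.from_matrix(Rt)*Ro.from_quat(np.roll(st["eef_rot"],-1)).inv()).as_rotvec()),"F face",np.stack([x,y,z])@st["ft_force"],"grip",st["grip_force"],st["opening"])
    return st
E
python3 - <<'E'
from chk import *
st=rep();print(st["joint_pos"])
F={n:np.mean([robot.grab_frame(n).astype(float) for _ in range(3)],0).clip(0,255).astype(np.uint8) for n in("top","side")}
for n in F: save(F[n],f"pics/{n}3.png")
t,s=[cv2.cvtColor(F[n],cv2.COLOR_RGB2BGR) for n in("top","side")]
C=np.zeros((480,800,3),np.uint8)
C[:,:400]=cv2.resize(t[140:236,180:260],(400,480),interpolation=2);C[:,400:]=cv2.resize(s[120:216,230:310],(400,480),interpolation=2)
cv2.imwrite("pics/m4.png",C)
E
```

```text
t 5.9 TCP in face mm [-0.5488  0.2703 89.8908] turn left (face axes) [-0.1298  0.0014  0.0682] F face [-1.2204 -0.4768 -2.7499] grip 59.631212800741196 0.019156771150216943
[-0.0244  0.651   1.5782  0.5174  1.1887  0.9037]
```

View pics/m4.png

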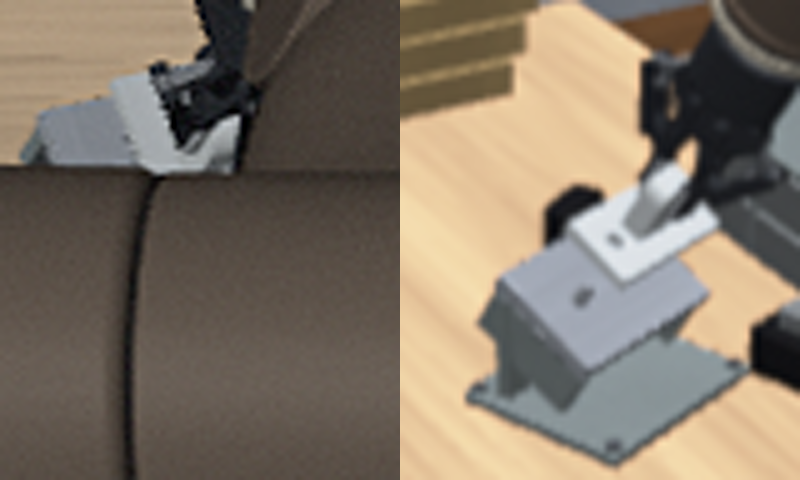

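B is held over the jig. In the side crop its big hole is at (616,240), with near corners at about (568,232) and (627,285).

Run:
```python
from chk import *
k=lambda u,v:("side",230+(u-402)/5,120+(v-2)/5)
T=robot.get_state()["tool_pos"]
for nm,c,n in(("hole(exp 0,35)",(616,240),-.022),("left top corner (30,58)",(569,228),-.020),("bottom top corner(-30,58)",(627,279),-.020)):
    p=castp(*k(*c),T+z*n,z)-T;print(nm,1e3*p@x,1e3*p@y)
```

```text
hole(exp 0,35) 0.670124484175318 32.86145219260064
left top corner (30,58) 25.814493980995017 60.948355842478364
bottom top corner(-30,58) -29.575004143298123 54.48934242134652
```

Call:
jog_arm:
  motion:
    - [0,0,0,-0.0018,0.0046,-0.0078,-1]
    - [0,0,0,-0.0017,0.0042,-0.0078,-1]
    - [0,0,0,-0.0017,0.0042,-0.0078,-1]
    - [0,0,0,-0.0017,0.0042,-0.0078,-1]
    - [0,0,0,-0.0004,0.0009,-0.0017,-1]
    - [0,0,0,-0.0003,0.0009,-0.0017,-1]
    - [0,0,0,-0.0002,0.0005,-0.0009,-1]
    - [0,0,0,-0.0002,0.0005,-0.0009,-1]
    - [0,0,0,0,0,0,-1]
    - [0,0,0,0,0,0,-1]

```text
clock: 7.45
tool_pos: [0.6173, 0.2059, 0.138]
eef_rot: [-0.254, 0.949, 0.182, -0.049]
ft_force: [-0.0, -0.2, -2.8]
opening: 0.0191
grip_force: 59.7
```

```bash
python3 -c "
from chk import *
rep()"
```

```text
t 7.45 TCP in face mm [ 0.7895 -0.2596 49.2006] turn left (face axes) [ 0.0048 -0.0307 -0.0138] F face [-1.5282  0.0872 -2.373 ] grip 59.73560594022274 0.019128735895170675
```

Call:
jog_arm:
  motion:
    - [0,0,0,-0.0002,0.0005,-0.0009,-1]
    - [0,0,0,-0.0002,0.0005,-0.0009,-1]
    - [0,0,0,-0.0002,0.0005,-0.0009,-1]
    - [0,0,0,-0.0002,0.0004,-0.0008,-1]
    - [0,0,0,-0.0002,0.0005,-0.0009,-1]
    - [0,0,0,0,0,0,-1]
    - [0,0,0,0,0,0,-1]
    - [0,0,0,0,0,0,-1]
    - [0,0,0,0,0,0,-1]
    - [0,0,0,0,0,0,-1]

```text
clock: 8.7
tool_pos: [0.6162, 0.2084, 0.1335]
eef_rot: [-0.254, 0.949, 0.182, -0.049]
ft_force: [-0.1, -0.4, -3.0]
opening: 0.0192
grip_force: 59.7
```

```bash
python3 -c "
from chk import *
rep()"
```

```text
t 8.7 TCP in face mm [ 0.875  -0.1746 43.9461] turn left (face axes) [-0.0057 -0.0271 -0.0172] F face [-1.7581  0.2121 -2.445 ] grip 59.736457988619804 0.01917564687091961
```

Call:
jog_arm:
  motion:
    - [0,0,0,-0.0002,0.0005,-0.0009,-1]
    - [0,0,0,-0.0002,0.0005,-0.0009,-1]
    - [0,0,0,-0.0002,0.0005,-0.0009,-1]
    - [0,0,0,0,0,0,-1]
    - [0,0,0,0,0,0,-1]
    - [0,0,0,0,0,0,-1]
    - [0,0,0,0,0,0,-1]
    - [0,0,0,0,0,0,-1]
    - [0,0,0,0,0,0,-1]
    - [0,0,0,0,0,0,-1]

```text
clock: 9.95
tool_pos: [0.6156, 0.2098, 0.1308]
eef_rot: [-0.254, 0.949, 0.182, -0.049]
ft_force: [-0.1, -0.7, -4.7]
opening: 0.0193
grip_force: 59.6
```

```bash
python3 -c "
from chk import *
rep()"
```

```text
t 9.95 TCP in face mm [ 0.906  -0.1579 40.788 ] turn left (face axes) [-0.0081 -0.0271 -0.0164] F face [-2.8926  0.3572 -3.7692] grip 59.64145392179489 0.019282810362863344
```

Call:
jog_arm:
  motion:
    - [0,0,0,0.0002,-0.0004,-0.0003,-1]
    - [0,0,0,-0.0002,0.0005,-0.0009,-1]
    - [0,0,0,-0.0002,0.0005,-0.0009,-1]
    - [0,0,0,-0.0002,0.0005,-0.0009,-1]
    - [0,0,0,0,0,0,-1]
    - [0,0,0,0,0,0,-1]
    - [0,0,0,0,0,0,-1]
    - [0,0,0,0,0,0,-1]
    - [0,0,0,0,0,0,-1]
    - [0,0,0,0,0,0,-1]

```text
clock: 11.2
tool_pos: [0.6152, 0.2109, 0.1278]
eef_rot: [-0.254, 0.949, 0.182, -0.049]
ft_force: [-1.3, 0.2, -2.6]
opening: 0.0192
grip_force: 59.7
```

```bash
python3 -c "
from chk import *
rep()"
```

```text
t 11.2 TCP in face mm [ 0.4394 -0.2028 37.6455] turn left (face axes) [-0.005 -0.028 -0.017] F face [-0.7538  1.1382 -2.5887] grip 59.67709109187126 0.019163354405287204
```

Call:
jog_arm:
  motion:
    - [0,0,0,-0.0002,0.0005,-0.0009,-1]
    - [0,0,0,-0.0002,0.0005,-0.0009,-1]
    - [0,0,0,-0.0002,0.0005,-0.0009,-1]
    - [0,0,0,-0.0002,0.0004,-0.0008,-1]
    - [0,0,0,-0.0001,0.0003,-0.0005,-1]
    - [0,0,0,0,0,0,-1]
    - [0,0,0,0,0,0,-1]
    - [0,0,0,0,0,0,-1]
    - [0,0,0,0,0,0,-1]
    - [0,0,0,0,0,0,-1]

```text
clock: 12.45
tool_pos: [0.6143, 0.2131, 0.1238]
eef_rot: [-0.254, 0.949, 0.182, -0.049]
ft_force: [0.1, -0.1, -1.7]
opening: 0.0193
grip_force: 59.7
```

```bash
python3 -c "
from chk import *
rep()"
```

```text
t 12.45 TCP in face mm [ 0.4924 -0.1845 32.9883] turn left (face axes) [-0.0049 -0.0279 -0.0153] F face [-0.9792 -0.0883 -1.3577] grip 59.67696726322174 0.019289425101523615
```

Call:
jog_arm:
  motion:
    - [0,0,0,-0.0002,0.0005,-0.0009,-1]
    - [0,0,0,-0.0002,0.0005,-0.0009,-1]
    - [0,0,0,-0.0001,0.0003,-0.0005,-1]
    - [0,0,0,0,0,0,-1]
    - [0,0,0,0,0,0,-1]
    - [0,0,0,0,0,0,-1]
    - [0,0,0,0,0,0,-1]
    - [0,0,0,0,0,0,-1]
    - [0,0,0,0,0,0,-1]
    - [0,0,0,0,0,0,-1]

```text
clock: 13.7
tool_pos: [0.6138, 0.2144, 0.1215]
eef_rot: [-0.254, 0.949, 0.182, -0.049]
ft_force: [-0.8, -1.7, -0.5]
opening: 0.0193
grip_force: 60.0
```

```bash
python3 -c "
from chk import *
rep()"
```

```text
t 13.7 TCP in face mm [ 0.5386 -0.1729 30.3004] turn left (face axes) [-0.0066 -0.0275 -0.017 ] F face [-1.3601  1.3282  0.1574] grip 59.963589906692505 0.01926080033889438
```

Call:
jog_arm:
  motion:
    - [0,0,0,-0.0001,0.0002,-0.0004,-1]
    - [0,0,0,-0.0001,0.0002,-0.0004,-1]
    - [0,0,0,0,0,0,-1]
    - [0,0,0,0,0,0,-1]
    - [0,0,0,0,0,0,-1]
    - [0,0,0,0,0,0,-1]
    - [0,0,0,0,0,0,-1]
    - [0,0,0,0,0,0,-1]
    - [0,0,0,0,0,0,-1]
    - [0,0,0,0,0,0,-1]

```text
clock: 14.95
tool_pos: [0.6138, 0.2145, 0.1215]
eef_rot: [-0.254, 0.949, 0.182, -0.048]
ft_force: [-2.9, -8.2, 10.3]
opening: 0.0191
grip_force: 61.9
```

```bash
python3 -c "
from chk import *
rep()"
```

```text
t 14.95 TCP in face mm [ 0.5397 -0.2128 30.2374] turn left (face axes) [ 0.0234 -0.0366 -0.0324] F face [-0.5505  5.7334 12.218 ] grip 61.92295230925083 0.019132938054452375
```

Call:
jog_arm:
  motion:
    - [0,0,0,-0.0001,0.0002,-0.0004,-1]
    - [0,0,0,0,0,0,-1]
    - [0,0,0,0,0,0,-1]
    - [0,0,0,0,0,0,1]
    - [0,0,0,0,0,0,1]
    - [0,0,0,0,0,0,1]
    - [0,0,0,0,0,0,1]
    - [0,0,0,0.004,-0.009,0.017,1]
    - [0,0,0,0.006,-0.0155,0.029,1]
    - [0,0,0,0.006,-0.0155,0.029,1]

```text
clock: 16.2
tool_pos: [0.63, 0.174, 0.1973]
eef_rot: [-0.254, 0.949, 0.182, -0.048]
ft_force: [1.2, 0.0, 0.7]
opening: 0.0852
grip_force: 0.0
```

Call:
jog_arm:
  motion:
    - [0,0,0,0.006,-0.0155,0.029,1]
    - [0,0,0,0.006,-0.016,0.029,1]
    - [0,0,0,0,-0.05,0.02,1]
    - [0,0,0,0,-0.05,0.02,1]
    - [0,0,0,0,-0.05,0.02,1]
    - [0,0,0,-0.02,-0.05,0,1]
    - [0,0,0,-0.03,-0.05,0,1]
    - [0,0,0,-0.03,-0.05,0,1]
    - [0,0,0,0,0,0,1]
    - [0,0,0,0,0,0,1]

```text
clock: 17.45
tool_pos: [0.5616, -0.1569, 0.3142]
eef_rot: [-0.254, 0.949, 0.182, -0.048]
ft_force: [0.7, 0.4, 0.6]
opening: 0.0858
grip_force: 0.0
```

Run:
```python
from chk import *
rep()
F={n:np.mean([robot.grab_frame(n).astype(float) for _ in range(4)],0).clip(0,255).astype(np.uint8) for n in("top","side")}
for n in F: save(F[n],f"pics/{n}4.png")
t,s=[cv2.cvtColor(F[n],cv2.COLOR_RGB2BGR) for n in("top","side")]
C=np.zeros((600,800,3),np.uint8)
C[:300,:400]=cv2.resize(t,(400,300));C[:300,400:]=cv2.resize(s,(400,300))
C[300:,:350]=cv2.resize(t[148:208,180:250],(350,300),interpolation=2)
C[300:,400:730]=cv2.resize(s[155:215,240:306],(330,300),interpolation=2)
cv2.imwrite("pics/m5.png",C)
# expected plate top corners in side zoom
P4=[O+a*x+b*y+.01*z for a,b in((.03,.058),(.03,-.058),(-.03,-.058),(-.03,.058))]
print("side zoom exp",(proj("side",P4)-[240,155]+.4)*5+[400,300]);print("top zoom exp",(proj("top",P4)-[180,148]+.4)*5+[0,300])
```

```text
t 17.45 TCP in face mm [-185.1063  185.742   360.009 ] turn left (face axes) [ 0.0612 -0.0671  0.0299] F face [ 0.4335 -0.7999  0.424 ] grip 0.0 0.08577748051667645
side zoom exp [[486.1895 401.1543]
 [582.8557 344.6924]
 [635.7665 399.2235]
 [541.0763 458.6383]]
top zoom exp [[148.3556 546.7534]
 [ 81.9639 380.9919]
 [166.2052 363.5166]
 [232.343  525.4224]]
```

View pics/m5.png

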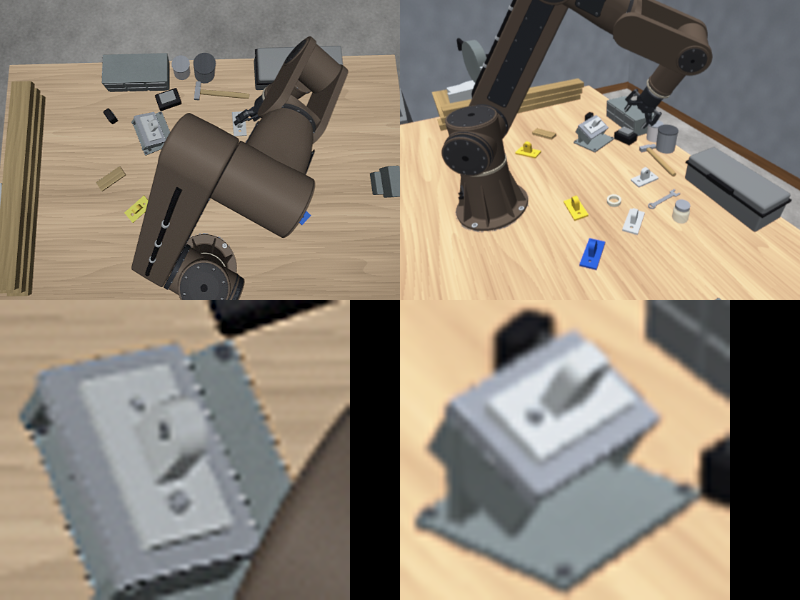

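The foot is seated: its corners in the side zoom, (486,403) and (541,459), match the predicted flush positions, and both pins show in the holes at top zoom (137,405) and (178,502). The other two feet stand untouched, lug up.

```bash
python3 -c "
from bench import robot
print(robot.close_job())"
```

```text
the job is handed in; nothing more can be done
None
```

I handed the job in at about 17.5 s: the foot with the 35 mm hole (70 mm spacing) went down over both pins, rests flush on the jig face and is released, and the other two feet were left untouched, flat on the bench, lug up.

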